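# Nest the handled dippers in the sterilising tray

### The arm

A 6-joint arm with a two-finger parallel gripper is mounted at the origin on the work surface. World frame = base frame: x ahead of the robot, y to its left, z up, the work surface at z = 0. Lengths are in mm, angles in rad, forces in N, time in s.
With the tool pointing down it reaches from about 275 to 1000 mm from the base axis. Payload 8.4 kg.
Tool frame: the origin (TCP) lies between the finger pads; the fingertips stand 8 mm ahead of it and the grasp point (between the pads) lies 11 mm behind it (tcp_to_tips is the distance from the TCP to the fingertips, in mm); z points along the fingers, y is the line along which they close (so a half turn about z gives the same grasp; the last joint's range is limited). The gripper opens to 85 mm and grips with 20 to 120 N. Pads are 22 mm wide; open, the fingers measure 114 mm over their backs; the gripper's body (76 mm by 85 mm) begins 54 mm behind the grasp point. The pads swing forward as they close: fully open they stand 13 mm farther back than shut.
Start: joints at [-1.258, 0.353, 1.633, -0, 1.155, -0.002], TCP at [193.515, -594.289, 239.281] pointing down, gripper open.
Joint ranges: [-2.63, 2.63], [-0.92, 2.1], [0.06, 2.66], [-1.3, 4.44], [0, 2.69], [-3.02, 3.02]. Speed limits (rad/s): [2.22, 2.22, 2.79, 3.14, 3.14, 3.14].

### API

Orientations are given as [roll, pitch, yaw] about the fixed x, y, z axes, in that order (R = Rz(yaw) Ry(pitch) Rx(roll)).
In Python, from rig import * gives the robot as it stands.
- The arm moves only by the tool step_arm, never from a script. Its argument "motion" is a list of rows, each an object with "claw": the finger opening in mm, from 0 to 85.4; "delta_pos": the shift along the tool's x, y, z in mm, a list of three; "turn": the turn about the tool's z in rad. In form: [{"claw": claw, "delta_pos": [dx, dy, dz], "turn": turn}, ...]. A call has 1 to 8 rows; each row shifts and turns the commanded pose from where the row before left it, along the tool's axes as they then stand; what a row does not reach is not made up. A row lasts 1/12 s, in which the tool goes at most 41.7 mm and 7.16 degrees, less where a joint would pass 70% of its speed; a pose out of reach is approached as far as the arm can. A call is refused whole if a number of a shift passes 41.7 or a number of a turn 0.125, either way. A call with a gripper value outside its range is refused whole. The fingers move at their own pace and stop on an object; "force" is the grip in N (left out, the last holds). Time passes only in rows, so rows that do not move let the fingers close. It gives the time, the measured TCP pose, the force, the opening and the grip force at its end, in the units of the state.
- sense(): the state, without advancing time (a new reading comes with each control period).
- grab_frame(name): name is "side" or "top"; returns a dict with "img" (384x512x3 uint8, red, green, blue), "vertical_fov" (degrees; the focal length in pixels is half the picture's height over the tangent of half this angle, whatever the lens; pixels are square), "cx", "cy" (the principal point, pixels), "D" ([k1, k2, p1, p2, k3] as OpenCV has them; the pictures are not rectified), "R" (3x3) and "t" (3): a world point X has camera coordinates R X + t. Camera axes: x right, y down, z forward; pixel columns grow to the right and rows downward; lengths in mm; the calibration is good to about 2 mm. A picture is of the moment at which its call begins. There is no depth.
- sign_off(): hands the job in; it is judged then, once.
The state is a dict: "clock": time; "qpos": joint angles; "qvel": joint speeds; "joint_efforts": joint torques, N m; "eef_pos": TCP position; "tcp_rot": TCP orientation; "contact_force": force on the tool from outside, world axes, zero at the start; "wrist_torque": the same for the moment, N m; "opening": opening from 0.0 (shut) to 1.0 (fully open); "grasp_force": force on a finger pad.
Only numpy, scipy, OpenCV 4.12 (cv2) and the standard library are available. Lean on these libraries where they do the work, as an engineer would, in place of code of your own. Each camera call takes 0.05 s, during which the arm holds its last target. There are 200 camera calls.

### The job

Draw the small blue dipper out from under the low steel shelf, stand it upright on the green mat and let go of it, then take it again by its handle and lower it (do not drop it) into the large white dipper in the grey tray. It must stand right down on the white dipper's floor, with its handle turned well away from the white one and both handles within the tray's outline so that a lid could go on. Leave everything else where it is.

Things in the scene. Friction and masses are not known exactly. Their poses are not given: they have to be found in the camera images.
- small_center (a point): Small blue dipper, 80 to 140 g: round open cup, 54 mm outside diameter, 60 mm tall, wall 2.5 mm, with one straight level handle. Point on the cup's axis, half-way up (30 mm above its underside). Axes: z up out of the mouth, x along the handle, away from the cup. At the start it stands upright on the bench in front of the shelf, its handle under the shelf.
- small_handle (a point): Middle of the blue dipper's flat handle, 72 mm from the cup's axis, 57 mm above its underside; axes as small_center. The handle is 14 mm wide and 6 mm thick, its top flush with the rim, and reaches from the cup wall to 107 mm from the axis.
- small_tip (a point): Outer end of the blue dipper's handle, 107 mm from the cup's axis, at mid-thickness; same axes.
- large_center (a point): Large white dipper, loose, upright in the tray: round cup, 70 mm outside and 64 mm inside diameter, 52 mm tall, floor 4 mm thick. Point on the cup's axis, half-way up (26 mm above its underside). Axes: z up, x along its handle, away from the cup. When the blue dipper stands on this cup's floor, small_center is 8 mm above this point and the blue handle passes 6 mm above the white rim.
- large_tip (a point): Outer end of the white dipper's handle, 105 mm from the cup's axis; axes as large_center. The handle, 14 mm wide, rises from the rim on a short stem (34 to 41 mm from the axis) to a level bar 58 to 64 mm above the underside: the same height as the nested blue handle, so the two cannot point the same way.
- tray: Grey open tray, fixed, outside 190 (its x) x 280 mm (its y), walls 4 mm thick, 40 mm tall, floor 4 mm thick. Origin: centre of its underside, z up. The white dipper stands in its -x, -y quarter, handle roughly to +x; jar and bottle stand along the +x wall (+y half), the tip box in the -x, +y corner. The lane from the white dipper towards the tray's +y, up to the tip box, is free.
- riser: Low dark steel shelf, fixed, 140 (its x) x 220 mm (its y): plate with underside at 72 mm and top at 80 mm, on side panels at y = +-105 mm, open at front (-x) and back. Origin: centre of its footprint at bench level. The blue cup's axis is about 42 mm in front of the front edge, its handle under the plate, 65 mm deep: pull it out to -x.
- mat: Green flat mat, fixed, 130 x 130 mm, 3 mm thick. Origin: centre of its underside on the bench.
- jar: amber glass jar, 46 mm across, 75 mm tall, standing in the tray; leave alone. Origin: centre of its underside.
- bottle: green glass bottle, 46 mm across, 105 mm tall, standing in the tray; leave alone. Origin: centre of its underside.
- tipbox: yellow and white box of pipette tips, 75 x 50 x 50 mm, standing in the tray; leave alone. Origin: centre of its underside.
- tube_rack: pink tube rack, 56 x 150 mm, 34 mm tall (56 mm with its tubes), on top of the shelf; leave alone. Origin: centre of its underside.
Not all that is in view belongs to the job. Of the things like the mat, leave any that is purple or red; of the rest the larger one is meant.

How it is judged (in metres and radians):
On the way, in this order (a step that is already met when the one before it is completed fails the run):
1. the blue dipper stands upright on the green mat, let go (x of small_center in the frame of mat between -0.065 and 0.065 m and y of small_center in the frame of mat between -0.065 and 0.065 m and height (world z) of small_center below 0.038 m and angle between small_center's own z axis and vertical below 0.1 rad and linear speed of small_dipper below 0.03 m/s and contact force between small_dipper and the fingers below 0.05 N), for 0.2 s.
2. the blue dipper is lifted by its handle (height (world z) of small_center above 0.06 m and distance between the grasp point and small_handle below 0.042 m and not (contact force between small_dipper and the fingers below 0.05 N)), for 0.1 s.
At the end, for the whole second after the job is handed in: Blue dipper released, upright (0.1 rad) on the white one's floor (centre under 12 mm above and within 12 mm sideways of the white centre); handle ends over 80 mm apart, both within the tray outline; white dipper upright on the tray floor; both at rest (z of small_center in the frame of large_center below 0.012 m and horizontal distance between small_center and large_center below 0.012 m and angle between each of small_center, large_center's own z axis and vertical below 0.1 rad and x of small_tip in the frame of tray between -0.095 and 0.095 m and y of small_tip in the frame of tray between -0.14 and 0.14 m and x of large_tip in the frame of tray between -0.095 and 0.095 m and y of large_tip in the frame of tray between -0.14 and 0.14 m and distance between small_tip and large_tip above 0.08 m and z of large_center in the frame of tray below 0.036 m and linear speed of each of small_dipper, large_dipper below 0.02 m/s and contact force between small_dipper and the fingers below 0.05 N); the robot touches nothing.
It fails at once if another thing in the tray or on the bench is shoved more than 30 mm from its place (distance of any of jar, bottle, tipbox, tube_rack from where it was at the start of the episode above 0.03 m).
It fails at once if the blue dipper is dropped into or onto the white one (contact force between small_dipper and the fingers below 0.05 N and horizontal distance between small_center and large_center below 0.035 m and z of small_center in the frame of large_center above 0.023 m and linear speed of small_dipper above 0.25 m/s).
It also fails if it takes over 48 s, if anything falls off the work surface, if the arm or the gripper's body presses on something with over 40 N, if the wrist force passes 120 N, or if a joint passes its speed limit or range.

## Working session

There is one attempt and no reset: what is moved stays moved. The work goes in short steps, Python scripts to look and compute and a tool call to move; the robot and the scene stay as the last step left them, time stands still between calls to the robot, and variables do not carry over. Pictures are saved under pics/ and viewed, at most 10 in all, crops included, and the job is handed in when it is done.

Besides the shell and the picture viewer there is one more tool, called after "Call:" by a JSON object that holds its "name" and its "arguments", one argument or row to a line. step_arm: Moves the arm, as the interface text tells. Its arguments: {"type":"object","properties":{"motion":{"type":"array","items":{"type":"object","properties":{"claw":{"type":"number"},"delta_pos":{"type":"array","items":{"type":"number"}},"turn":{"type":"number"}}}},"force":{"type":"number"}},"required":["motion"]}

```bash
mkdir -p pics
cat > h.py <<'E'
from rig import *
import numpy as np, cv2
def K(f):
    h=f["img"].shape[0]; fl=h/2/np.tan(np.radians(f["vertical_fov"])/2)
    return np.array([[fl,0,f["cx"]],[0,fl,f["cy"]],[0,0,1.]])
def ray(f,p):
    u=cv2.undistortPoints(np.array([[p]],float),K(f),np.array(f["D"],float))[0,0]
    R=np.array(f["R"]);t=np.array(f["t"]).ravel()
    return -R.T@t, R.T@np.array([u[0],u[1],1.])
def onz(f,p,z):
    o,d=ray(f,p); return (o+d*(z-o[2])/d[2])[:2]
def proj(f,X):
    R=np.array(f["R"]);t=np.array(f["t"]).ravel()
    return cv2.projectPoints(np.array(X,float).reshape(-1,1,3),cv2.Rodrigues(R)[0],t,K(f),np.array(f["D"],float))[0][:,0]
E
python3 - <<'E'
from h import *
a=grab_frame("top");b=grab_frame("side")
np.save("top.npy",a,allow_pickle=True);np.save("side.npy",b,allow_pickle=True)
for n,f in(("top",a),("side",b)):
    cv2.imwrite(f"pics/{n}0.png",cv2.resize(f["img"][:,:,::-1],(800,600)))
    o,d=ray(f,(256,192));print(n,o.round(),(d/np.linalg.norm(d)).round(2),f["vertical_fov"],f["D"])
print(sense())
E
```

```text
top [ 400.   25. 1115.] [ 0.07  0.02 -1.  ] 48.88544230921685 [-0.05820161  0.          0.          0.          0.        ]
side [381. 921. 638.] [ 0.11 -0.85 -0.52] 48.994350899848214 [-0.10204354  0.          0.          0.          0.        ]
{'clock': 0.1, 'qpos': array([-1.25837859e+00,  3.53610813e-01,  1.63403825e+00,  3.35078931e-06,
        1.15519464e+00, -2.42567045e-03]), 'qvel': array([-0.00119438,  0.00043462, -0.00100826, -0.0010524 , -0.00086882,
       -0.00070004]), 'joint_efforts': array([ 4.78933598e-04, -6.06354547e+01, -3.42820001e+01,  3.41606142e-05,
        3.91138805e-03,  3.07903761e-06]), 'eef_pos': array([ 193.40353972, -593.8974995 ,  238.62600997]), 'tcp_rot': array([-3.14034161e+00, -6.09848689e-06,  3.14842048e-01]), 'contact_force': array([ 0.46305855,  0.35325064, -0.49175759]), 'wrist_torque': array([-0.01793862,  0.01783883, -0.0011695 ]), 'grasp_force': 0.0, 'opening': 1.0014223340430077}
```

View pics/top0.png

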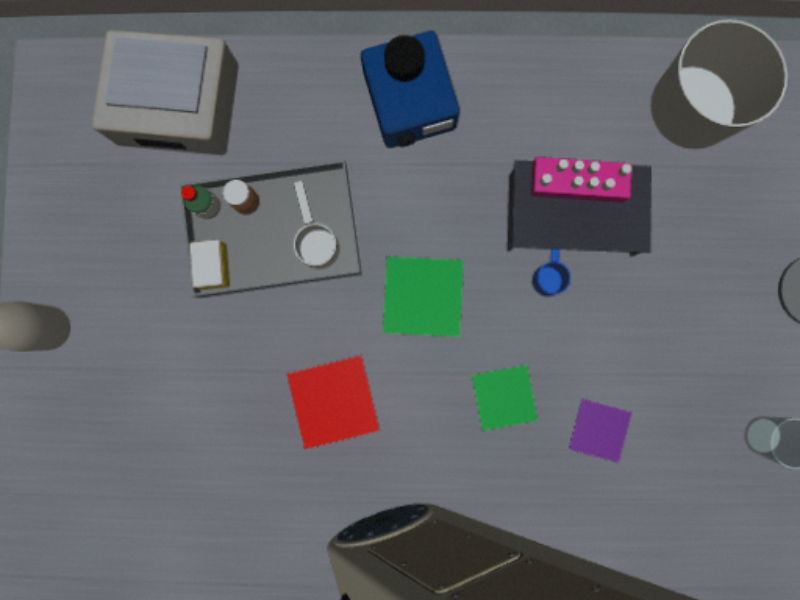

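View pics/side0.png

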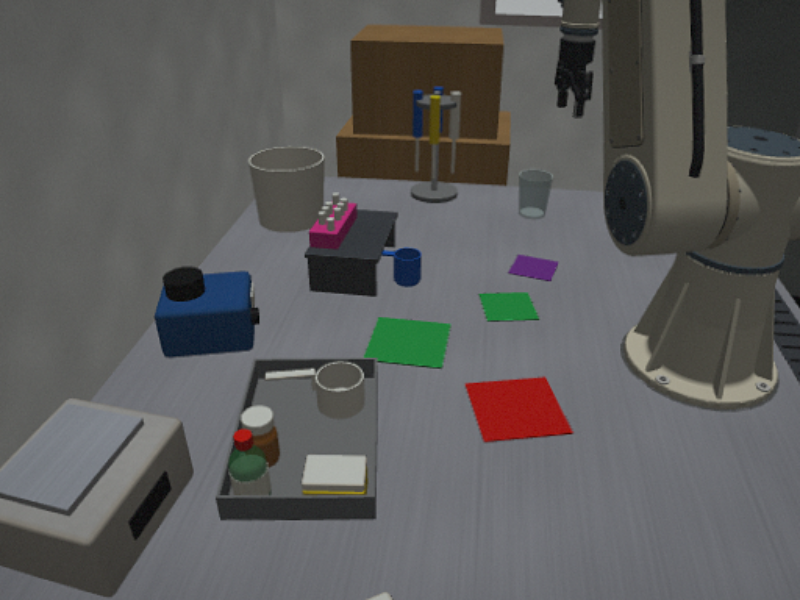

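Top view (800x600): blue cup at (551,279), handle up to about (556,250) and under the shelf plate (580,208). The white dipper's cup is at (316,245), its handle end at (299,182). The tray is around (270,230).

Mat candidates are large green (424,296), small green (505,398), red (334,402) and purple (601,431). Red and purple are excluded, and the larger green one at (424,296) fits. I'll confirm with a crop while measuring.

```bash
cat > meas.py <<'E'
from h import *
a=np.load("top.npy",allow_pickle=True).item();b=np.load("side.npy",allow_pickle=True).item()
s=512/800
def mask(f,lo,hi,box):
    hsv=cv2.cvtColor(f["img"],cv2.COLOR_RGB2HSV);m=cv2.inRange(hsv,lo,hi);o=np.zeros_like(m)
    x0,y0,x1,y1=[int(v*s) for v in box];o[y0:y1,x0:x1]=m[y0:y1,x0:x1];return o
def big(m): return max(cv2.findContours(m,cv2.RETR_EXTERNAL,cv2.CHAIN_APPROX_NONE)[0],key=cv2.contourArea)
def world(f,c,z): return np.array([onz(f,p,z) for p in c.reshape(-1,2)],np.float32)
if __name__=="__main__":
    np.set_printoptions(precision=1,suppress=True)
    for n,lo,hi,box,z in (("mat",(45,120,60),(75,255,255),(375,250,470,345),3),("smallgreen",(45,120,60),(75,255,255),(465,360,545,435),3),
      ("riser",(0,0,0),(180,255,70),(490,150,670,260),80),("blue",(100,120,50),(130,255,255),(520,240,590,305),60)):
        c=big(mask(a,lo,hi,box));w=world(a,c,z);r=cv2.minAreaRect(w);print(n,r,w.min(0),w.max(0))
    # blue handle: rows above cup
    m=mask(a,(100,120,50),(130,255,255),(520,240,590,305));
    for y in range(155,196):
        xs=np.flatnonzero(m[y]); 
        if len(xs):print(y,xs[0],xs[-1],end=' | ')
    cv2.imwrite("pics/crop1.png",np.hstack([cv2.resize(a["img"][95:200,105:235,::-1],None,fx=3.6,fy=3.6,interpolation=2)[:378],cv2.resize(a["img"][130:280,300:400,::-1],(252,378),interpolation=2)]))
E
python3 meas.py
```

```text
mat ((487.2061767578125, 8.352798461914062), (129.02273559570312, 128.60105895996094), 87.54096221923828) [422.2 -56.5] [554.   74.9]
smallgreen ((318.2995300292969, -129.25413513183594), (93.62774658203125, 93.6699447631836), 10.859692573547363) [ 266.5 -182.8] [371.1 -75.4]
riser ((623.9409790039062, -238.2548828125), (227.05787658691406, 144.9656524658203), 88.32768249511719) [ 549.1 -353.4] [ 698.6 -124.7]
blue ((519.2227783203125, -202.52734375), (54.681392669677734, 75.16236877441406), 55.36064910888672) [ 487.6 -225.5] [ 561.  -167.6]
159 353 357 | 160 353 357 | 161 353 357 | 162 353 357 | 163 353 357 | 164 352 357 | 165 352 357 | 166 352 357 | 167 352 357 | 168 350 359 | 169 348 360 | 170 346 361 | 171 345 362 | 172 344 363 | 173 344 363 | 174 343 364 | 175 342 364 | 176 342 364 | 177 341 364 | 178 341 364 | 179 341 364 | 180 341 364 | 181 341 364 | 182 341 363 | 183 342 363 | 184 342 362 | 185 343 361 | 186 344 360 | 187 346 358 | 188 347 354 |
```

Run:
```python
from meas import *
im=[cv2.resize(a["img"][140:280,235:365,::-1],(390,420),interpolation=2),cv2.resize(a["img"][95:195,112:237,::-1],(400,320),interpolation=2)]
im[1]=cv2.copyMakeBorder(im[1],0,100,0,0,cv2.BORDER_CONSTANT)
cv2.imwrite("pics/crop2.png",np.hstack(im))
```

```text
(no output)
```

View pics/crop2.png

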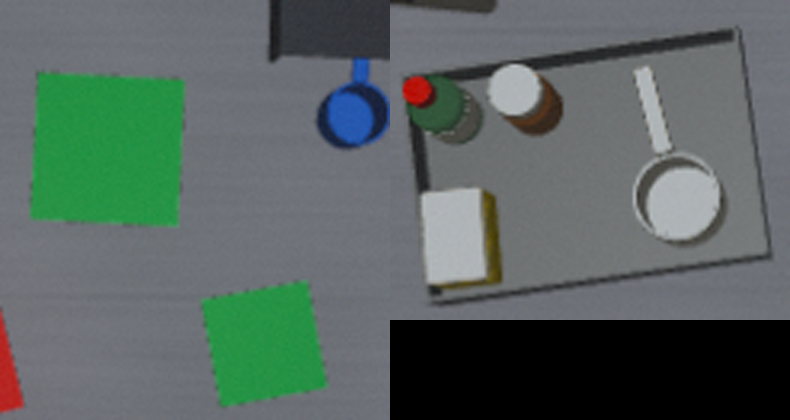

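The crop confirms it: the large green square is 129 mm across, the other 94 mm, so the mat is at about (487, 8). In the crop the white cup's rim is centred near (677,198), and its handle end is at (641,68). Now for finer poses.

Run:
```python
from meas import *
np.set_printoptions(precision=1,suppress=True)
g=lambda x,y:(112+(x-390+.5)/3.2-.5,95+(y+.5)/3.2-.5)
for n,x,y,z in(("TL",404,76,40),("TR",738,28,40),("BR",771,256,40),("BL",432,305,40),("wc",677.5,198,56),("wtip",641,68,68),("wroot",662,152,68),
   ("tipboxBR",487,282,54),("tipboxTR",482,187,54),("jar",515,90,79)): print(n,onz(a,g(x,y),z))
print("blue handle",onz(a,(355,161),60),onz(a,(354.5,166),60),"rimtop",onz(a,(354.5,167.5),60))
m=mask(b,(100,100,30),(130,255,255),(375,240,425,290))
c=big(m).reshape(-1,2);print(c.min(0),c.max(0))
for y in range(155,186):
    xs=np.flatnonzero(m[y])
    if len(xs):print(y,xs[0],xs[-1],end=' | ')
print()
# predicted extents for candidate centre
th=np.linspace(0,6.28,200)
for cx,cy in((517,-200),(517,-204),(521,-202)):
    P=np.array([[cx+27*np.cos(t),cy+27*np.sin(t),z] for t in th for z in(0,60)])
    for f in(a,b):
        q=proj(f,P);print(cx,cy,q.min(0),q.max(0))
```

```text
TL [667.2 413.7]
TR [707.1 140.3]
BR [521.1 110.7]
BL [479.6 384.1]
wc [565.  184.3]
wtip [666.7 213.6]
wroot [599.5 195.5]
tipboxBR [497.2 335.6]
tipboxTR [573.4 341.9]
jar [646.2 310.6]
blue handle [ 555.9 -203.1] [ 543.2 -201.7] rimtop [ 539.4 -201.7]
[244 158] [269 182]
158 259 260 | 159 255 266 | 160 245 268 | 161 244 268 | 162 244 269 | 163 245 269 | 164 252 268 | 165 252 268 | 166 252 268 | 167 252 268 | 168 252 268 | 169 252 268 | 170 252 268 | 171 252 268 | 172 252 268 | 173 252 268 | 174 252 268 | 175 252 268 | 176 252 268 | 177 252 268 | 178 253 268 | 179 253 267 | 180 254 267 | 181 254 266 | 182 256 265 | 
517 -200 [338.9 165.7] [364.6 189. ]
517 -200 [249.6 157.5] [267.6 183.3]
517 -204 [340.4 165.7] [366.2 189. ]
517 -204 [249.8 156.9] [267.8 182.6]
521 -202 [339.7 164.1] [365.4 187.5]
521 -202 [248.4 157.1] [266.4 182.9]
```

Call:
{"name": "step_arm", "arguments": {
  "motion": [
    {"claw": 85, "delta_pos": [0, 0, 0], "turn": 0.115},
    {"claw": 85, "delta_pos": [0, 0, 0], "turn": 0.115},
    {"claw": 85, "delta_pos": [0, 0, 0], "turn": 0.115},
    {"claw": 85, "delta_pos": [22, -28, 0], "turn": 0},
    {"claw": 85, "delta_pos": [22, -28, 0], "turn": 0},
    {"claw": 85, "delta_pos": [22, -28, 0], "turn": 0},
    {"claw": 85, "delta_pos": [22, -28, 0], "turn": 0},
    {"claw": 85, "delta_pos": [22, -28, 0], "turn": 0}
  ],
  "force": 40
}}

```text
clock: 0.77
eef_pos: [308.3, -456.1, 239.0]
tcp_rot: [-3.141, 0.0, -0.031]
contact_force: [0.5, -0.4, 0.3]
opening: 0.997
grasp_force: 0.0
```

Call:
{"name": "step_arm", "arguments": {
  "motion": [
    {"claw": 85, "delta_pos": [22, -28, 0], "turn": 0},
    {"claw": 85, "delta_pos": [22, -28, 0], "turn": 0},
    {"claw": 85, "delta_pos": [22, -28, 0], "turn": 0},
    {"claw": 85, "delta_pos": [22, -28, 0], "turn": 0},
    {"claw": 85, "delta_pos": [22, -28, 0], "turn": 0},
    {"claw": 85, "delta_pos": [22, -28, 0], "turn": 0},
    {"claw": 85, "delta_pos": [22, -28, 0], "turn": 0},
    {"claw": 85, "delta_pos": [0, 0, 0], "turn": 0}
  ]
}}

```text
clock: 1.43
eef_pos: [470.6, -262.3, 239.1]
tcp_rot: [-3.14, -0.001, -0.027]
contact_force: [-0.4, 0.7, -0.0]
opening: 0.994
grasp_force: 0.0
```

Call:
{"name": "step_arm", "arguments": {
  "motion": [
    {"claw": 85, "delta_pos": [21, -30, 10], "turn": 0},
    {"claw": 85, "delta_pos": [21, -31, 20], "turn": 0},
    {"claw": 85, "delta_pos": [0, 0, 30], "turn": 0},
    {"claw": 85, "delta_pos": [0, 0, 30], "turn": 0},
    {"claw": 85, "delta_pos": [0, 0, 20], "turn": 0},
    {"claw": 85, "delta_pos": [0, 0, 10], "turn": 0},
    {"claw": 85, "delta_pos": [0, 0, 0], "turn": 0}
  ]
}}

```text
clock: 2.02
eef_pos: [509.4, -206.8, 117.4]
tcp_rot: [-3.14, 0.004, -0.03]
contact_force: [-0.7, -0.1, -0.4]
opening: 0.995
grasp_force: 0.0
```

Run:
```python
from h import *
s=sense();print(s["eef_pos"],s["tcp_rot"])
o=[]
for n in("top","side"):
    f=grab_frame(n);q=proj(f,[[s["eef_pos"][0],s["eef_pos"][1],z] for z in(s["eef_pos"][2]-8,60)]);print(q)
    im=f["img"][:,:,::-1].copy();c=q[1].astype(int)
    for p in q: cv2.circle(im,tuple(p.round().astype(int)),1,(0,255,255),-1)
    o.append(cv2.resize(im[c[1]-50:c[1]+50,c[0]-50:c[0]+50],(400,400),interpolation=2))
cv2.imwrite("pics/c3.png",np.hstack(o))
```

```text
[ 509.35682147 -206.75466215  117.38221275] [-3.14006528  0.0041455  -0.03023296]
[[361.09172396 177.32713262]
 [356.58858312 179.42039678]]
[[261.58914074 145.73775038]
 [261.42702772 160.64660303]]
```

View pics/c3.png

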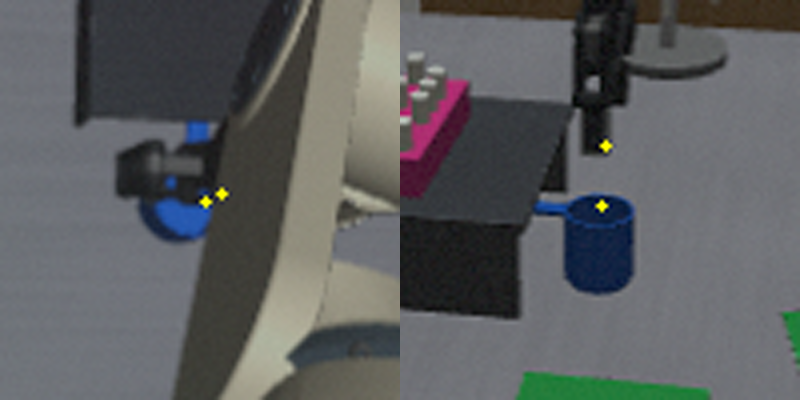

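Left, top view: the left finger is just outside the blue cup at (170,190). Right, side view: the cup axis is at (599,205), a few mm from the TCP marker at (602,205). So a small +x and +y shift, then down.

Call:
{"name": "step_arm", "arguments": {
  "motion": [
    {"claw": 85, "delta_pos": [3.5, -5, 10], "turn": 0},
    {"claw": 85, "delta_pos": [0, 0, 25], "turn": 0},
    {"claw": 85, "delta_pos": [0, 0, 25], "turn": 0},
    {"claw": 85, "delta_pos": [0, 0, 20], "turn": 0},
    {"claw": 85, "delta_pos": [0, 0, 10], "turn": 0},
    {"claw": 85, "delta_pos": [0, 0, 0], "turn": 0}
  ]
}}

```text
clock: 2.62
eef_pos: [513.9, -202.0, 28.3]
tcp_rot: [-3.141, 0.002, -0.03]
contact_force: [-0.5, -0.7, -0.0]
opening: 0.997
grasp_force: 0.0
```

Call:
{"name": "step_arm", "arguments": {
  "motion": [
    {"claw": 50, "delta_pos": [0, 0, 0], "turn": 0},
    {"claw": 50, "delta_pos": [0, 0, 0], "turn": 0},
    {"claw": 45, "delta_pos": [0, 0, 0], "turn": 0},
    {"claw": 45, "delta_pos": [0, 0, 0], "turn": 0},
    {"claw": 45, "delta_pos": [0, 0, 0], "turn": 0},
    {"claw": 45, "delta_pos": [0, 0, 0], "turn": 0}
  ],
  "force": 40
}}

```text
clock: 3.12
eef_pos: [515.7, -202.8, 31.4]
tcp_rot: [3.141, -0.003, -0.03]
contact_force: [-1.1, 1.8, 6.1]
opening: 0.634
grasp_force: 41.6
```

Call:
{"name": "step_arm", "arguments": {
  "motion": [
    {"claw": 45, "delta_pos": [0, 0, -2], "turn": 0},
    {"claw": 45, "delta_pos": [0, 0, -2], "turn": 0},
    {"claw": 45, "delta_pos": [-10, 0, 0], "turn": 0},
    {"claw": 45, "delta_pos": [-15, 0, 0], "turn": 0},
    {"claw": 45, "delta_pos": [-20, 0, 0], "turn": 0},
    {"claw": 45, "delta_pos": [-20, 0, 0], "turn": 0},
    {"claw": 45, "delta_pos": [-20, 0, 0], "turn": 0},
    {"claw": 45, "delta_pos": [-10, 0, 0], "turn": 0}
  ]
}}

```text
clock: 3.78
eef_pos: [416.2, -198.7, 33.5]
tcp_rot: [-3.141, 0.003, -0.03]
contact_force: [0.1, 0.2, -1.3]
opening: 0.632
grasp_force: 42.2
```

Run:
```python
from h import *
f=grab_frame("side")
c=proj(f,[[440,-200,40]])[0].astype(int)
cv2.imwrite("pics/c4.png",cv2.resize(f["img"][c[1]-50:c[1]+50,c[0]-60:c[0]+60,::-1],(720,600),interpolation=2))
```

```text
(no output)
```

View pics/c4.png

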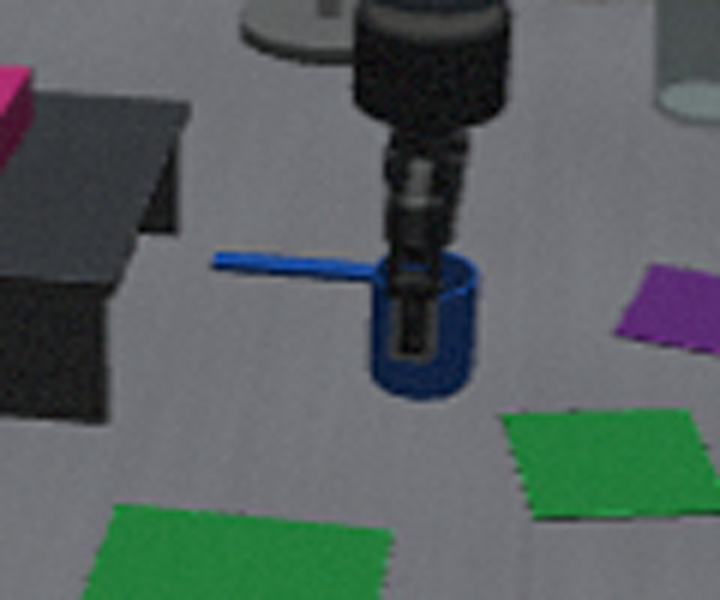

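The dipper is upright in the grip. Its handle, tip at (215,262), is clear of the shelf edge at (190,105)-(110,290). Carrying it to the mat now, moving in y first.

Call:
{"name": "step_arm", "arguments": {
  "motion": [
    {"claw": 45, "delta_pos": [0, 0, -10], "turn": 0},
    {"claw": 45, "delta_pos": [0, -10, -15], "turn": 0},
    {"claw": 45, "delta_pos": [0, -25, 0], "turn": 0},
    {"claw": 45, "delta_pos": [0, -30, 0], "turn": 0},
    {"claw": 45, "delta_pos": [0, -30, 0], "turn": 0},
    {"claw": 45, "delta_pos": [0, -30, 0], "turn": 0},
    {"claw": 45, "delta_pos": [15, -30, 0], "turn": 0},
    {"claw": 45, "delta_pos": [25, -30, 0], "turn": 0}
  ]
}}

```text
clock: 4.5
eef_pos: [464.7, -14.1, 59.4]
tcp_rot: [-3.142, 0.001, -0.03]
contact_force: [1.3, -0.9, -1.0]
opening: 0.635
grasp_force: 42.4
```

Call:
{"name": "step_arm", "arguments": {
  "motion": [
    {"claw": 45, "delta_pos": [18, -11, 0], "turn": 0},
    {"claw": 45, "delta_pos": [0, 0, 0], "turn": -0.06},
    {"claw": 45, "delta_pos": [0, 0, 0], "turn": -0.12},
    {"claw": 45, "delta_pos": [0, 0, 0], "turn": -0.12},
    {"claw": 45, "delta_pos": [0, 0, 0], "turn": -0.12},
    {"claw": 45, "delta_pos": [0, 0, 0], "turn": -0.12},
    {"claw": 45, "delta_pos": [0, 0, 0], "turn": -0.12},
    {"claw": 45, "delta_pos": [0, 0, 0], "turn": -0.12}
  ]
}}

```text
clock: 5.17
eef_pos: [485.4, -5.0, 59.7]
tcp_rot: [3.14, -0.002, 0.756]
contact_force: [0.1, 1.2, -1.5]
opening: 0.628
grasp_force: 42.5
```

Call:
{"name": "step_arm", "arguments": {
  "motion": [
    {"claw": 45, "delta_pos": [0, 0, 0], "turn": -0.12},
    {"claw": 45, "delta_pos": [0, 0, 0], "turn": -0.12},
    {"claw": 45, "delta_pos": [0, 0, 0], "turn": -0.12},
    {"claw": 45, "delta_pos": [0, 0, 0], "turn": -0.12},
    {"claw": 45, "delta_pos": [0, 0, 0], "turn": -0.12},
    {"claw": 45, "delta_pos": [0, 0, 0], "turn": -0.12},
    {"claw": 45, "delta_pos": [0, 0, 0], "turn": -0.12},
    {"claw": 45, "delta_pos": [0, 0, 0], "turn": 0}
  ]
}}

```text
clock: 5.83
eef_pos: [485.3, -5.0, 59.6]
tcp_rot: [3.139, 0.0, 1.596]
contact_force: [-0.9, -0.5, -0.8]
opening: 0.629
grasp_force: 42.5
```

Call:
{"name": "step_arm", "arguments": {
  "motion": [
    {"claw": 45, "delta_pos": [0, 0, 10], "turn": 0},
    {"claw": 45, "delta_pos": [0, 0, 8], "turn": 0},
    {"claw": 45, "delta_pos": [0, 0, 4], "turn": 0},
    {"claw": 45, "delta_pos": [0, 0, 2], "turn": 0},
    {"claw": 45, "delta_pos": [0, 0, 1], "turn": 0},
    {"claw": 45, "delta_pos": [0, 0, 0], "turn": 0}
  ]
}}

```text
clock: 6.33
eef_pos: [483.0, -5.4, 34.3]
tcp_rot: [-3.14, -0.0, 1.588]
contact_force: [-6.6, -0.8, 20.7]
opening: 0.632
grasp_force: 44.2
```

Call:
{"name": "step_arm", "arguments": {
  "motion": [
    {"claw": 45, "delta_pos": [0, 0, 1], "turn": 0},
    {"claw": 45, "delta_pos": [0, 0, 0], "turn": 0}
  ]
}}

```text
clock: 6.5
eef_pos: [483.1, -5.4, 34.2]
tcp_rot: [-3.14, -0.0, 1.588]
contact_force: [-11.6, -0.3, 36.2]
opening: 0.629
grasp_force: 45.6
```

Call:
{"name": "step_arm", "arguments": {
  "motion": [
    {"claw": 45, "delta_pos": [0, 0, -1.5], "turn": 0},
    {"claw": 60, "delta_pos": [0, 0, 0], "turn": 0},
    {"claw": 70, "delta_pos": [0, 0, 0], "turn": 0},
    {"claw": 80, "delta_pos": [0, 0, 0], "turn": 0},
    {"claw": 80, "delta_pos": [0, 0, 0], "turn": 0},
    {"claw": 80, "delta_pos": [0, 0, 0], "turn": 0},
    {"claw": 80, "delta_pos": [0, 0, 0], "turn": 0}
  ]
}}

```text
clock: 7.08
eef_pos: [483.4, -5.3, 33.9]
tcp_rot: [-3.141, -0.0, 1.59]
contact_force: [-0.1, 0.2, 0.4]
opening: 0.938
grasp_force: 0.0
```

Call:
{"name": "step_arm", "arguments": {
  "motion": [
    {"claw": 80, "delta_pos": [0, 0, -15], "turn": 0},
    {"claw": 80, "delta_pos": [0, 0, -30], "turn": 0},
    {"claw": 80, "delta_pos": [0, 0, -30], "turn": 0},
    {"claw": 80, "delta_pos": [0, 0, -30], "turn": 0},
    {"claw": 60, "delta_pos": [0, 0, -20], "turn": 0},
    {"claw": 50, "delta_pos": [-30, 0, 0], "turn": 0},
    {"claw": 40, "delta_pos": [-40, 0, 0], "turn": 0},
    {"claw": 40, "delta_pos": [-40, 0, 0], "turn": 0}
  ]
}}

```text
clock: 7.75
eef_pos: [485.9, -116.0, 159.9]
tcp_rot: [3.14, 0.0, 1.592]
contact_force: [0.7, 0.2, 0.1]
opening: 0.467
grasp_force: 0.0
```

Call:
{"name": "step_arm", "arguments": {
  "motion": [
    {"claw": 40, "delta_pos": [-40, 0, 0], "turn": 0},
    {"claw": 40, "delta_pos": [-40, 0, 0], "turn": 0},
    {"claw": 40, "delta_pos": [0, 0, 0], "turn": 0}
  ]
}}

```text
clock: 8.0
eef_pos: [487.7, -201.3, 159.5]
tcp_rot: [3.14, 0.003, 1.586]
contact_force: [-0.4, 0.3, 0.5]
opening: 0.467
grasp_force: 0.0
```

Run:
```python
from h import *
o=[]
for n in("top","side"):
    f=grab_frame(n);np.save(n+"2.npy",f,allow_pickle=True)
    c=proj(f,[[500,20,40]])[0].astype(int);print(n,c-[50,50])
    o.append(cv2.resize(f["img"][c[1]-50:c[1]+50,c[0]-50:c[0]+50,::-1],(400,400),interpolation=2))
cv2.imwrite("pics/c5.png",np.hstack(o))
```

```text
top [216 133]
side [204 157]
```

View pics/c5.png

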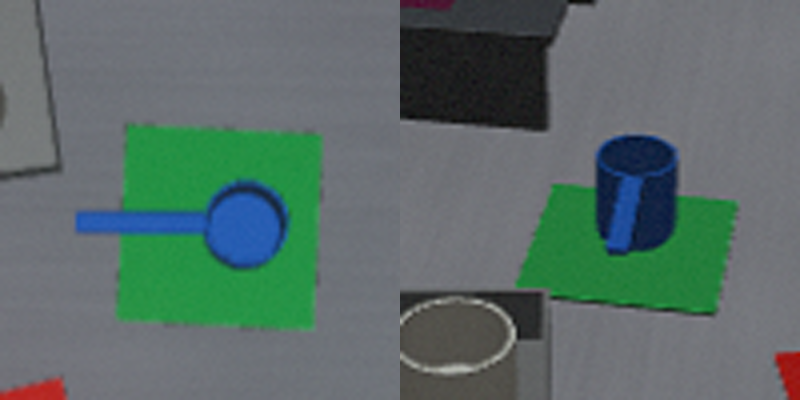

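The blue dipper stands upright on the mat, cup at about (247,224) and handle tip at (77,222) in the left crop. Measuring the handle.

Run:
```python
from meas import *
f=np.load("top2.npy",allow_pickle=True).item()
m=cv2.inRange(cv2.cvtColor(f["img"],cv2.COLOR_RGB2HSV),(100,110,50),(130,255,255))
z=np.zeros_like(m);z[160:215,225:295]=m[160:215,225:295]
h=z.copy();h[:,266:]=0
c=big(h);w=world(f,c,63);print(cv2.minAreaRect(w),w.min(0),w.max(0))
l=cv2.fitLine(w,cv2.DIST_L2,0,.01,.01).ravel();print(l,np.arctan2(l[1],l[0]))
r=big(z);wr=world(f,r,63);print("cup",wr.min(0),wr.max(0), onz(f,(216+247/4-.5,133+224/4-.5),63))
print(sense()["eef_pos"],sense()["tcp_rot"])
```

```text
((485.32818603515625, 60.23664474487305), (10.03345775604248, 75.01982116699219), 0.4611329734325409) [480.0101    22.687605] [490.638    97.78572]
[ 7.9151317e-03 -9.9996865e-01  4.8532635e+02  6.0210045e+01] -1.5628811
cup [458.30655  -32.220673] [508.5204   97.78572] [484.62230802  -7.85542378]
[ 486.75551087 -196.63396796  158.86975813] [-3.14119167e+00 -3.08799957e-04  1.58651172e+00]
```

Call:
{"name": "step_arm", "arguments": {
  "motion": [
    {"claw": 40, "delta_pos": [35, 0.3, 0], "turn": 0},
    {"claw": 40, "delta_pos": [38, 0.3, 0], "turn": 0},
    {"claw": 40, "delta_pos": [38, 0.3, 0], "turn": 0},
    {"claw": 40, "delta_pos": [38, 0.3, 0], "turn": 0},
    {"claw": 40, "delta_pos": [38, 0.3, 0], "turn": 0},
    {"claw": 40, "delta_pos": [38, 0.3, 10], "turn": 0},
    {"claw": 40, "delta_pos": [36, 0.3, 20], "turn": 0},
    {"claw": 40, "delta_pos": [0, 0, 10], "turn": 0}
  ]
}}

```text
clock: 8.77
eef_pos: [482.9, 71.8, 118.1]
tcp_rot: [-3.141, -0.002, 1.595]
contact_force: [-1.3, -0.0, -1.0]
opening: 0.468
grasp_force: 0.0
```

Call:
{"name": "step_arm", "arguments": {
  "motion": [
    {"claw": 40, "delta_pos": [0, 0, 0], "turn": 0},
    {"claw": 40, "delta_pos": [0, 0, 0], "turn": 0}
  ]
}}

```text
clock: 8.93
eef_pos: [483.2, 66.5, 118.7]
tcp_rot: [-3.14, 0.0, 1.592]
contact_force: [-0.1, -0.3, 1.1]
opening: 0.466
grasp_force: 0.0
```

Call:
{"name": "step_arm", "arguments": {
  "motion": [
    {"claw": 40, "delta_pos": [-2, 2, 15], "turn": 0.015},
    {"claw": 40, "delta_pos": [0, 0, 20], "turn": 0},
    {"claw": 40, "delta_pos": [0, 0, 20], "turn": 0},
    {"claw": 40, "delta_pos": [0, 0, 10], "turn": 0},
    {"claw": 40, "delta_pos": [0, 0, 4.5], "turn": 0},
    {"claw": 40, "delta_pos": [0, 0, 0], "turn": 0}
  ]
}}

```text
clock: 9.43
eef_pos: [486.0, 63.1, 49.4]
tcp_rot: [-3.14, 0.0, 1.574]
contact_force: [0.5, -0.4, -0.5]
opening: 0.468
grasp_force: 0.0
```

Call:
{"name": "step_arm", "arguments": {
  "motion": [
    {"claw": 24, "delta_pos": [0, 0, 0], "turn": 0},
    {"claw": 18, "delta_pos": [0, 0, 0], "turn": 0},
    {"claw": 5, "delta_pos": [0, 0, 0], "turn": 0},
    {"claw": 5, "delta_pos": [0, 0, 0], "turn": 0},
    {"claw": 5, "delta_pos": [0, 0, 0], "turn": 0},
    {"claw": 5, "delta_pos": [0, 0, 0], "turn": 0},
    {"claw": 5, "delta_pos": [0, 0, 0], "turn": 0}
  ],
  "force": 80
}}

```text
clock: 10.02
eef_pos: [487.1, 64.0, 50.2]
tcp_rot: [3.14, -0.0, 1.575]
contact_force: [0.8, 3.9, 5.7]
opening: 0.14
grasp_force: 78.0
```

Call:
{"name": "step_arm", "arguments": {
  "motion": [
    {"claw": 5, "delta_pos": [0, 0, -4], "turn": 0},
    {"claw": 5, "delta_pos": [0, 0, -10], "turn": 0},
    {"claw": 5, "delta_pos": [0, 0, -15], "turn": 0},
    {"claw": 5, "delta_pos": [0, 0, -20], "turn": 0},
    {"claw": 5, "delta_pos": [0, 0, -20], "turn": 0},
    {"claw": 5, "delta_pos": [0, 0, -12], "turn": 0},
    {"claw": 5, "delta_pos": [0, 0, -4], "turn": 0},
    {"claw": 5, "delta_pos": [0, 0, 0], "turn": 0}
  ]
}}

```text
clock: 10.68
eef_pos: [486.7, 63.7, 135.9]
tcp_rot: [3.14, -0.0, 1.575]
contact_force: [0.2, 0.3, -1.3]
opening: 0.135
grasp_force: 77.6
```

Run:
```python
from h import *
s=sense();print(s["eef_pos"],s["tcp_rot"],s["grasp_force"])
o=[]
for n in("top","side"):
    f=grab_frame(n);np.save(n+"3.npy",f,allow_pickle=True)
    c=proj(f,[[520,80,100]])[0].astype(int);print(n,c-[60,75])
    o.append(cv2.resize(f["img"][c[1]-75:c[1]+75,c[0]-60:c[0]+40,::-1],(400,600),interpolation=2))
cv2.imwrite("pics/c6.png",np.hstack(o))
```

```text
[486.73742547  63.72131378 135.86833996] [ 3.13980350e+00 -1.76360209e-04  1.57475210e+00] 77.630774974823
top [181  97]
side [183 124]
```

View pics/c6.png

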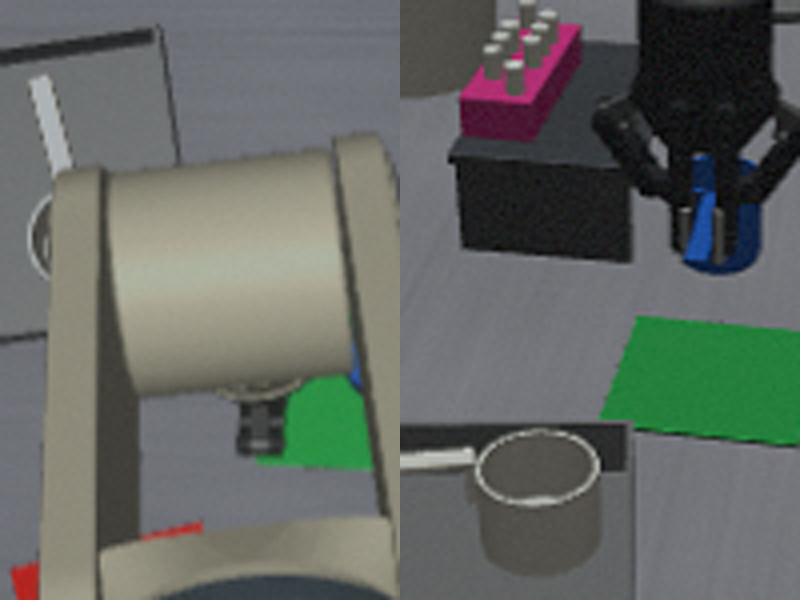

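Side view: the dipper hangs level, cup at (727,215) and handle end at (700,240). The white rim ellipse spans columns 475-600 and rows 431-504. Cross-checking both cups in both cameras.

Run:
```python
from meas import *
f=np.load("side3.npy",allow_pickle=True).item()
th=np.linspace(0,6.28,100);ring=lambda x,y,z,r:[[x+r*np.cos(t),y+r*np.sin(t),z] for t in th]
def crop(q): return ((q-[183,124])*4+[400+2,2]).round()
for x,y in((565,184),(567,184),(565,187)):
    q=crop(proj(f,ring(x,y,56,35)));print("white side pred",x,y,q.min(0),q.max(0))
    q=(proj(a,ring(x,y,56,35)));q=(q-[112,95])*3.2+[390+1.6,1.6];print("   top",q.min(0),q.max(0))
bt=cv2.inRange(cv2.cvtColor(f["img"],cv2.COLOR_RGB2HSV),(100,110,30),(130,255,255))
z=np.zeros_like(bt);z[155:200,250:290]=bt[155:200,250:290]
c=big(z);q=crop(c.reshape(-1,2));print("blue obs",q.min(0),q.max(0))
for x,y,b0 in((486.5,-8,89),(484.5,-8,89),(486.5,-8,86)):
    q=crop(proj(f,ring(x,y,b0,27)+ring(x,y,b0+60,27)));print("blue pred",x,y,b0,q.min(0),q.max(0))
```

```text
white side pred 565 184 [473. 425.] [598. 501.]
   top [634.49018863 154.81532475] [722.43425819 242.3453327 ]
white side pred 567 184 [470. 425.] [594. 501.]
   top [634.54469991 152.32790786] [722.47665067 239.83160828]
white side pred 565 187 [472. 428.] [597. 505.]
   top [630.73160064 154.79887464] [718.65664633 242.32094653]
blue obs [686 154] [758 274]
blue pred 486.5 -8 89 [673. 147.] [759. 271.]
blue pred 484.5 -8 89 [676. 148.] [762. 272.]
blue pred 486.5 -8 86 [673. 152.] [759. 276.]
```

Call:
{"name": "step_arm", "arguments": {
  "motion": [
    {"claw": 5, "delta_pos": [15, 6, 0], "turn": 0},
    {"claw": 5, "delta_pos": [25, 10, 0], "turn": 0},
    {"claw": 5, "delta_pos": [30, 12, 0], "turn": 0},
    {"claw": 5, "delta_pos": [30, 12, 0], "turn": 0},
    {"claw": 5, "delta_pos": [30, 13, 0], "turn": 0},
    {"claw": 5, "delta_pos": [30, 13, 0], "turn": 0},
    {"claw": 5, "delta_pos": [22, 9, 0], "turn": 0},
    {"claw": 5, "delta_pos": [10, 4, 0], "turn": 0}
  ]
}}

```text
clock: 11.45
eef_pos: [564.9, 258.6, 133.2]
tcp_rot: [-3.141, -0.0, 1.576]
contact_force: [1.2, -0.5, -0.5]
opening: 0.142
grasp_force: 77.7
```

Call:
{"name": "step_arm", "arguments": {
  "motion": [
    {"claw": 5, "delta_pos": [0, 0, 0], "turn": 0},
    {"claw": 5, "delta_pos": [0, 0, 0], "turn": 0},
    {"claw": 5, "delta_pos": [0, 0, 0], "turn": 0}
  ]
}}

```text
clock: 11.7
eef_pos: [563.5, 254.6, 133.8]
tcp_rot: [-3.14, 0.001, 1.574]
contact_force: [0.1, -1.5, -1.5]
opening: 0.144
grasp_force: 77.6
```

Call:
{"name": "step_arm", "arguments": {
  "motion": [
    {"claw": 5, "delta_pos": [2, 1.5, 8], "turn": 0},
    {"claw": 5, "delta_pos": [0, 0, 10], "turn": 0},
    {"claw": 5, "delta_pos": [0, 0, 5], "turn": 0},
    {"claw": 5, "delta_pos": [0, 0, 0], "turn": 0},
    {"claw": 5, "delta_pos": [0, 0, 0], "turn": 0}
  ]
}}

```text
clock: 12.12
eef_pos: [565.6, 257.5, 110.9]
tcp_rot: [-3.14, 0.001, 1.574]
contact_force: [0.5, 0.5, -0.0]
opening: 0.135
grasp_force: 77.7
```

Run:
```python
from meas import *
print(sense()["eef_pos"])
f=grab_frame("side");t=grab_frame("top")
c=proj(f,[[564,185,70]])[0].astype(int)
cr=lambda i,c,h:cv2.resize(i["img"][c[1]-h:c[1]+h,c[0]-h:c[0]+h,::-1],(400,400),interpolation=2)
ct=proj(t,[[564,185,70]])[0].astype(int)
cv2.imwrite("pics/c7.png",np.hstack([cr(f,c,40),cr(t,ct,40)]));print(c-40,ct-40)
th=np.linspace(0,6.28,100);ring=lambda x,y,z,r:[[x+r*np.cos(u),y+r*np.sin(u),z] for u in th]
for n,p in(("blue bottom+top",ring(564.5,185,62,27)+ring(564.5,185,122,27)),("white",ring(564.5,185,56,35))):
    q=(proj(f,p)-(c-40)+.5)*5;print(n,q.min(0),q.max(0))
```

```text
[565.57459516 257.51125751 110.91190237]
[176 194] [160 116]
blue bottom+top [135.44456409  73.51027129] [264.67261717 255.7788083 ]
white [127.12071373 182.66799203] [282.87368118 278.03123311]
```

View pics/c7.png

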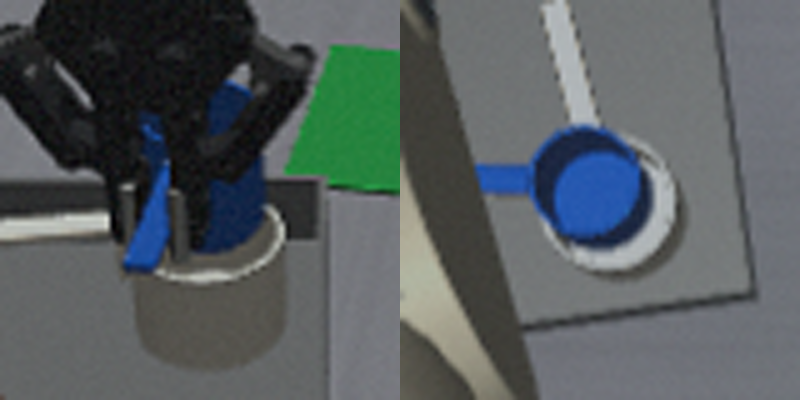

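Left, side view: the cup's lower edge (235,250) is just above the white rim, with right edges at 266 (blue) and 287 (white). Right, top view: blue rim left at 532 and top at 125, white rim right at 679 and bottom at 273.

Run:
```python
from meas import *
t=grab_frame("top");f=grab_frame("side")
g=lambda x,y:(160+(x-400)/5-.5,116+y/5-.5)
m=cv2.inRange(cv2.cvtColor(t["img"],cv2.COLOR_RGB2HSV),(100,110,40),(130,255,255))
z=np.zeros_like(m);z[130:175,184:215]=m[130:175,184:215];c=big(z).reshape(-1,2)
print((c.min(0)-[160,116]+.5)*5+[400,0],(c.max(0)-[160,116]+.5)*5+[400,0])
print("blue",onz(t,g(589.5,182.5),122),"white",onz(t,g(609,203),56))
th=np.linspace(0,6.28,100);ring=lambda x,y,z,r:[[x+r*np.cos(u),y+r*np.sin(u),z] for u in th]
for x,y,zz,r in((564.5,185,62,27),(564.5,185,122,27),(564.5,185,56,35)):
    q=(proj(t,ring(x,y,zz,r))-[160,116]+.5)*5+[400,0];print(zz,q.min(0),q.max(0))
```

```text
[522.5 127.5] [647.5 242.5]
blue [565.51611039 184.38845097] white [566.07600677 184.86121381]
62 [553.65446572 151.28857173] [660.24828467 257.38371152]
122 [531.79126434 128.57094483] [644.66787627 240.87429848]
56 [540.03681293 137.86216262] [677.44427952 274.63393306]
```

The cups line up to about 1 mm. Lowering.

Call:
{"name": "step_arm", "arguments": {
  "motion": [
    {"claw": 5, "delta_pos": [0, 0, 5], "turn": 0},
    {"claw": 5, "delta_pos": [0, 0, 8], "turn": 0},
    {"claw": 5, "delta_pos": [0, 0, 8], "turn": 0},
    {"claw": 5, "delta_pos": [0, 0, 8], "turn": 0},
    {"claw": 5, "delta_pos": [0, 0, 5], "turn": 0},
    {"claw": 5, "delta_pos": [0, 0, 0], "turn": 0},
    {"claw": 5, "delta_pos": [0, 0, 0], "turn": 0}
  ]
}}

```text
clock: 12.9
eef_pos: [565.7, 257.9, 77.0]
tcp_rot: [-3.141, 0.001, 1.575]
contact_force: [-0.4, -0.1, -0.8]
opening: 0.141
grasp_force: 77.6
```

Call:
{"name": "step_arm", "arguments": {
  "motion": [
    {"claw": 5, "delta_pos": [0, 0, 6], "turn": 0},
    {"claw": 5, "delta_pos": [0, 0, 6], "turn": 0},
    {"claw": 5, "delta_pos": [0, 0, 4], "turn": 0},
    {"claw": 5, "delta_pos": [0, 0, 2], "turn": 0},
    {"claw": 5, "delta_pos": [0, 0, 1], "turn": 0},
    {"claw": 5, "delta_pos": [0, 0, 0], "turn": 0}
  ]
}}

```text
clock: 13.4
eef_pos: [565.9, 258.0, 58.4]
tcp_rot: [-3.141, 0.0, 1.575]
contact_force: [0.3, 0.4, -1.3]
opening: 0.136
grasp_force: 77.7
```

Call:
{"name": "step_arm", "arguments": {
  "motion": [
    {"claw": 5, "delta_pos": [0, 0, 1], "turn": 0},
    {"claw": 5, "delta_pos": [0, 0, 1], "turn": 0},
    {"claw": 5, "delta_pos": [0, 0, 0], "turn": 0},
    {"claw": 5, "delta_pos": [0, 0, 0], "turn": 0}
  ]
}}

```text
clock: 13.73
eef_pos: [566.1, 258.0, 56.7]
tcp_rot: [3.141, -0.0, 1.575]
contact_force: [-0.4, 0.4, -1.7]
opening: 0.138
grasp_force: 77.7
```

Call:
{"name": "step_arm", "arguments": {
  "motion": [
    {"claw": 5, "delta_pos": [0, 0, 1], "turn": 0},
    {"claw": 5, "delta_pos": [0, 0, 0], "turn": 0},
    {"claw": 5, "delta_pos": [0, 0, 0], "turn": 0}
  ]
}}

```text
clock: 13.98
eef_pos: [566.2, 258.2, 55.9]
tcp_rot: [3.141, -0.0, 1.575]
contact_force: [-0.4, 0.3, 0.7]
opening: 0.138
grasp_force: 77.9
```

Call:
{"name": "step_arm", "arguments": {
  "motion": [
    {"claw": 5, "delta_pos": [0, 0, 0.7], "turn": 0},
    {"claw": 5, "delta_pos": [0, 0, 0], "turn": 0},
    {"claw": 5, "delta_pos": [0, 0, 0], "turn": 0}
  ]
}}

```text
clock: 14.23
eef_pos: [566.5, 258.5, 55.4]
tcp_rot: [3.141, -0.001, 1.575]
contact_force: [-0.9, 4.0, 5.6]
opening: 0.139
grasp_force: 78.3
```

Contact with the white dipper's floor at the expected height. Releasing.

Call:
{"name": "step_arm", "arguments": {
  "motion": [
    {"claw": 12, "delta_pos": [0, 0, 0], "turn": 0},
    {"claw": 18, "delta_pos": [0, 0, 0], "turn": 0},
    {"claw": 28, "delta_pos": [0, 0, 0], "turn": 0},
    {"claw": 38, "delta_pos": [0, 0, 0], "turn": 0},
    {"claw": 38, "delta_pos": [0, 0, 0], "turn": 0},
    {"claw": 38, "delta_pos": [0, 0, 0], "turn": 0}
  ],
  "force": 20
}}

```text
clock: 14.73
eef_pos: [565.9, 257.8, 54.7]
tcp_rot: [-3.141, 0.0, 1.575]
contact_force: [0.6, 0.1, 0.4]
opening: 0.445
grasp_force: 0.0
```

Call:
{"name": "step_arm", "arguments": {
  "motion": [
    {"claw": 38, "delta_pos": [0, 0, -8], "turn": 0},
    {"claw": 38, "delta_pos": [0, 0, -20], "turn": 0},
    {"claw": 38, "delta_pos": [0, 0, -30], "turn": 0},
    {"claw": 38, "delta_pos": [0, 0, -30], "turn": 0},
    {"claw": 38, "delta_pos": [0, 0, -30], "turn": 0},
    {"claw": 38, "delta_pos": [-30, -10, -10], "turn": 0},
    {"claw": 38, "delta_pos": [-35, -15, 0], "turn": 0},
    {"claw": 38, "delta_pos": [-35, -15, 0], "turn": 0}
  ]
}}

```text
clock: 15.4
eef_pos: [526.6, 157.4, 184.6]
tcp_rot: [3.139, -0.001, 1.576]
contact_force: [0.4, -0.9, -0.3]
opening: 0.444
grasp_force: 0.0
```

Call:
{"name": "step_arm", "arguments": {
  "motion": [
    {"claw": 38, "delta_pos": [-35, -15, 0], "turn": 0},
    {"claw": 38, "delta_pos": [-35, -15, 0], "turn": 0},
    {"claw": 38, "delta_pos": [-35, -15, 0], "turn": 0},
    {"claw": 38, "delta_pos": [-35, -15, 0], "turn": 0},
    {"claw": 38, "delta_pos": [-35, -15, 0], "turn": 0},
    {"claw": 38, "delta_pos": [-35, 0, 0], "turn": 0},
    {"claw": 38, "delta_pos": [0, 0, 0], "turn": 0},
    {"claw": 38, "delta_pos": [0, 0, 0], "turn": 0}
  ]
}}

```text
clock: 16.07
eef_pos: [452.3, -54.0, 183.6]
tcp_rot: [3.141, 0.0, 1.571]
contact_force: [-0.2, -0.3, -0.2]
opening: 0.447
grasp_force: 0.0
```

Run:
```python
from meas import *
f=grab_frame("side");t=grab_frame("top")
cv2.imwrite("pics/c8.png",np.hstack([cv2.resize(f["img"][220:340,130:260,::-1],(400,370),interpolation=2),cv2.resize(t["img"][95:206,112:232,::-1],(400,370),interpolation=2)]))
```

```text
(no output)
```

View pics/c8.png

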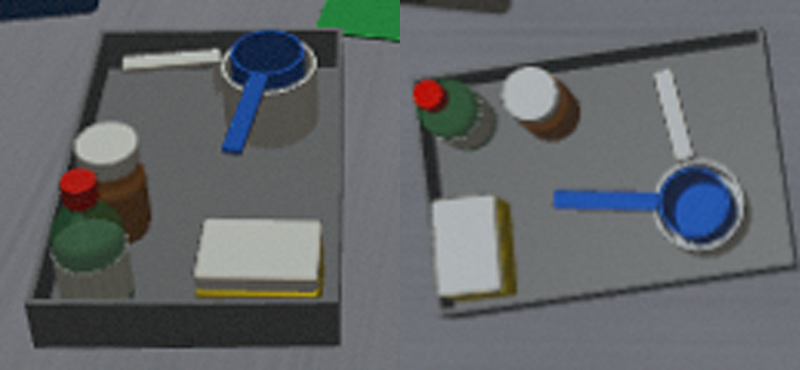

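The blue dipper is nested level in the white cup at (700,205) in the top view. Its handle end at (555,198) and the white one at (665,72) are well apart and inside the tray. The other things in the tray haven't moved.

```bash
python3 -c "
from rig import *
print(sign_off())"
```

```text
the job is handed in; nothing more can be done
None
```

The job is handed in (the sign-off gave no verdict): the blue dipper was stood on the green mat, taken again by its handle and lowered onto the white dipper's floor, and the last pictures show it level with the handles well apart inside the tray and the other things in the tray where they were.

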